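# Return the long driver bit to its holster tube

### The arm

A 6-joint arm with a two-finger parallel gripper is mounted at the origin on the work surface. World frame = base frame: x ahead of the robot, y to its left, z up, the work surface at z = 0. Lengths are in m, angles in rad, forces in N, time in s.
With the tool pointing down it reaches from about 0.35 to 0.775 m from the base axis. Payload 7.3 kg.
Tool frame: the origin (TCP) lies between the finger pads; the fingertips stand 25 mm ahead of it and the grasp point (between the pads) lies 6 mm ahead of it; y points along the fingers, z is the direction in which the jaws open and shut, and the axes are right-handed (so a half turn about y gives the same grasp; the last joint's range is limited). The gripper opens to 92 mm and grips with 3 to 60 N. Pads are 19 mm wide; open, the fingers measure 130 mm over their backs; the gripper's body (75 mm by 190 mm) begins 47 mm behind the grasp point.
Start: joints at [-1.319, 0.342, 1.524, -0, 1.275, -0.146], TCP at [0.203, -0.484, 0.252] pointing down, gripper open.
Joint ranges: [-2.53, 2.53], [-0.77, 2.02], [0.04, 2.7], [-1, 4.14], [0.28, 2.66], [-3.11, 3.11]. Speed limits (rad/s): [2.57, 2.57, 3.14, 3.14, 3.14, 3.14].

### API

Orientations are given as [roll, pitch, yaw] about the fixed x, y, z axes, in that order (R = Rz(yaw) Ry(pitch) Rx(roll)).
In Python, from cell import sensors, read_camera, hand_in gives the robot as it stands. The module is installed in compiled form; this text tells all that it offers.
- The arm moves only by the tool send_rows, never from a script. Its argument "motion" is a list that holds one entry, the list of rows, each a list of 4 numbers: the shift along the tool's x, y, z in m, then the turn about the tool's y in degrees. In form: [[[tx, ty, tz, twist], ...]]. A call has 1 to 8 rows; each row is the pose to reach, as a shift and turn from the pose measured when the call began, along the tool's axes at that moment; what a row does not reach only later rows make up. A row lasts 1/10 s, in which the tool goes at most 50 mm and 8.59 degrees, less where a joint would pass 70% of its speed; a pose out of reach is approached as far as the arm can. A call with a gripper value outside its range is refused whole. "gripper" is the opening, from 0 (shut) to 1 (fully open), set as the call begins (left out, the last holds). The fingers move at their own pace and stop on an object; "grip_force" is the grip in N (left out, the last holds). Time passes only in rows, so rows that repeat a pose let the fingers close. It gives the time, the measured TCP pose, the force and the opening at its end, in the units of the state.
- sensors.observe(): the state, without advancing time (a new reading comes with each control period).
- read_camera(name): name is "scene" or "side" or "wrist"; returns a dict with "frame" (420x560x3 uint8, red, green, blue), "fx", "fy", "cx", "cy" (pixels), "extrinsics" (4x4, takes a point from world to camera coordinates). Camera axes: x right, y up, looking along -z (the intrinsics and any distortion apply to the point x, -y, -z); pixel columns grow to the right and rows downward; lengths in m; the calibration is good to about 2 mm. A picture is of the moment at which its call begins. There is no depth.
- hand_in(): hands the job in, once; it reports no verdict.
The state is a dict: "time": time; "qpos": joint angles; "qvel": joint speeds; "joint_efforts": joint torques, N m; "tool_pos": TCP position; "tool_rot": TCP orientation; "contact_force": force on the tool from outside, world axes, zero at the start; "torque": the same for the moment, N m; "opening": finger opening in m.
Only numpy, scipy, OpenCV 4.12 (cv2) and the standard library are available. Lean on these libraries where they do the work, as an engineer would, in place of code of your own. Each camera call takes 0.05 s, during which the arm holds its last target.

### The job

Put the long driver bit away: draw it out of the steel block it stands in and push it down into the narrower of the two upright tubes until its collar sits on the tube's rim. A stiff plunger inside the tube stops it short at first, so it has to be pressed fully home; then let go. Leave the deep socket, the bolt tray and the nutrunner where they are.

Things in the scene. Friction and masses are not known exactly. Their poses are not given: they have to be found in the camera images.
- bit: Loose steel driver bit, 150 mm long, 150 g, upright at the start with 40 mm of shank in the block. Origin at the centre of its lower tip, z along it to the head. Round shank 12 mm in diameter (8 mm at the tip, tapered over 6 mm) up to 95 mm; collar 28 mm in diameter from 95 to 99 mm; ribbed round head 24 mm in diameter from 99 to 150 mm, to be gripped.
- bit_collar (a point): Centre of the underside of the bit's collar, 95 mm above its tip; axes as the bit's.
- bit_grip (a point): Point on the bit's axis 128 mm above its tip, at mid-height of the head: the place to grip.
- block: Steel joint block fixed to the bench, 80 x 60 x 50 mm (x, y, z), origin at the centre of its underside; a round hole 14 mm in diameter and 40 mm deep goes down from the middle of its top, where the bit stands at the start. Two 7 mm high screw heads on its top.
- narrow_tube: Upright aluminium tube fixed to the bench, 32 mm outside and 20 mm inside diameter, rim 115 mm above the bench, wall 6 mm, on a round dark flange 76 mm in diameter and 5 mm thick with four bolts. Origin at the centre of its underside, z up.
- narrow_tube_mouth (a point): Centre of the narrow tube's open top, at rim height (115 mm above the bench).
- plunger (a joint): Slide of the dark rubber plunger inside the narrow tube, m: 0 is fully up (its top 80 mm below the rim), growing as it is pressed down to 0.018. It has no spring: it stays where it is pushed and resists with about 12 N. With the bit's collar on the rim it reads about 0.015.
- wide_tube: The other tube, alike but 52 mm outside and 40 mm inside diameter, flange 96 mm in diameter, rim also 115 mm high, empty. Not for this bit. Origin at the centre of its underside.
- socket: Bystander: dark deep impact socket standing on the bench, 40 mm in diameter, 80 mm high; origin at the centre of its underside.
- bolt_tray: Bystander: grey open tray of bolts, 120 x 150 x 40 mm; origin at the centre of its underside.
- nutrunner: Bystander: pistol-grip nutrunner lying on its side, about 185 x 180 mm and 55 mm high; body along its y, grip towards its +x; origin under the middle of its body, at bench height.
Things that resemble listed ones, but are neither listed nor needed, are in the scene too. Leave any red look-alike of the narrow_tube alone. What is shaped like the bit but red is not meant.

How it is judged:
By the outcome, as a careful person would: the job done as asked, in the order asked, and still so for the second after the job is handed in, with the robot touching nothing.
It also fails if it takes over 40 s, if anything falls off the work surface, if the arm or the gripper's body presses on something with over 40 N, if the wrist force passes 120 N, or if a joint passes its speed limit or range.

## Working session

There is one attempt and no reset: what is moved stays moved. The work goes in short steps, Python scripts to look and compute and a tool call to move; the robot and the scene stay as the last step left them, time stands still between calls to the robot, and variables do not carry over. Pictures are saved under pics/ and viewed, and the job is handed in when it is done.

Besides the shell and the picture viewer there is one more tool, called after "Request:" as name(argument=value, ...), one argument or row to a line, values as JSON. send_rows: Moves the arm, as the interface text tells. Its arguments: {"type":"object","properties":{"motion":{"type":"array"},"gripper":{"type":"number"},"grip_force":{"type":"number"}},"required":["motion"]}

```bash
mkdir -p pics
cat > h.py <<'E'
import numpy as np,cv2
from cell import sensors, read_camera, hand_in
def snap(name,out):
    c=read_camera(name); cv2.imwrite('pics/'+out,c['frame'][:,:,::-1])
    np.savez('pics/'+out[:-4]+'.npz',**c); return c
def load(out):
    return dict(np.load('pics/'+out+'.npz'))
def ray(c,u,v):
    E=np.array(c['extrinsics']);R=E[:3,:3];t=E[:3,3]
    d=np.array([(u-c['cx'])/c['fx'],-(v-c['cy'])/c['fy'],-1.0])
    return -R.T@t, R.T@d
def onz(c,u,v,z):
    o,d=ray(c,u,v); return o+d*(z-o[2])/d[2]
def proj(c,p):
    E=np.array(c['extrinsics']);q=E[:3,:3]@np.array(p)+E[:3,3]
    return np.array([c['cx']+c['fx']*q[0]/-q[2], c['cy']-c['fy']*q[1]/-q[2]])
def tri(c1,a,c2,b):
    o1,d1=ray(c1,*a);o2,d2=ray(c2,*b)
    s=np.linalg.lstsq(np.c_[d1,-d2],o2-o1,rcond=None)[0]
    p,q=o1+d1*s[0],o2+d2*s[1]; return (p+q)/2,np.linalg.norm(p-q)
E
python3 - <<'E'
from h import *
for n in('scene','side','wrist'):
    c=snap(n,n+'1.png'); print(n,c.keys(),c['fx'],np.round(ray(c,280,210),3).tolist())
print(sensors.observe())
E
```

```text
scene dict_keys(['frame', 'fx', 'fy', 'cx', 'cy', 'extrinsics']) 476.71848511046136 [[1.389, -0.554, 0.877], [-0.612, 0.486, -0.624]]
side dict_keys(['frame', 'fx', 'fy', 'cx', 'cy', 'extrinsics']) 467.32423229439513 [[0.433, 0.596, 0.864], [0.216, -0.606, -0.766]]
wrist dict_keys(['frame', 'fx', 'fy', 'cx', 'cy', 'extrinsics']) 363.1747866568663 [[0.272, -0.454, 0.385], [-0.243, -0.106, -0.964]]
{'time': 0.15, 'qpos': array([-1.31902167e+00,  3.42562579e-01,  1.52474461e+00, -2.76266256e-06,
        1.27535427e+00, -1.45988109e-01]), 'qvel': array([ 0.00045626, -0.00482081, -0.00207276, -0.00069442,  0.00059301,
       -0.00117513]), 'joint_efforts': array([ 1.44737536e-03, -4.31470728e+01, -2.44353318e+01,  7.18054455e-02,
        5.37886808e-02, -8.46969215e-05]), 'tool_pos': array([ 0.20332737, -0.48376737,  0.25122313]), 'tool_rot': array([-1.57185415e+00,  1.52865024e-04, -2.74382916e+00]), 'contact_force': array([-0.51057532, -0.51801466, -0.79291739]), 'torque': array([-0.04442841, -0.02469337,  0.02300255]), 'opening': 0.09170874899194116}
```

View pics/scene1.png

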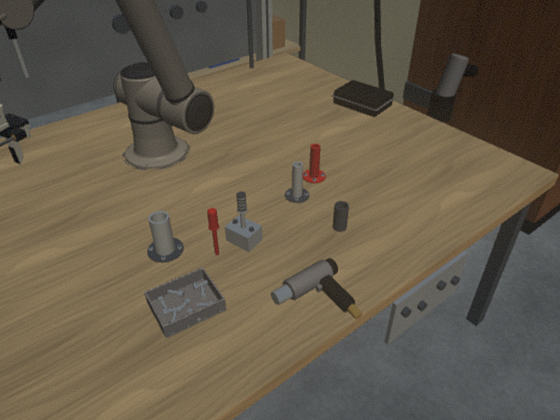

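View pics/side1.png

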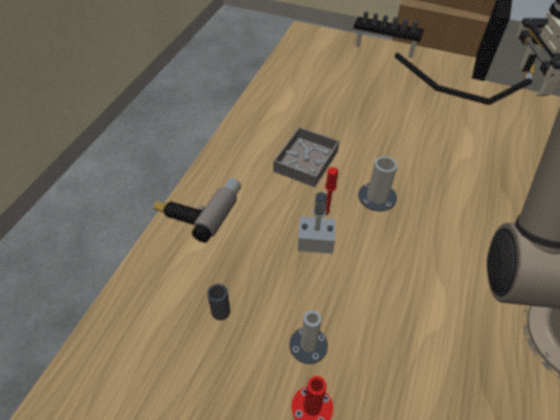

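View pics/wrist1.png

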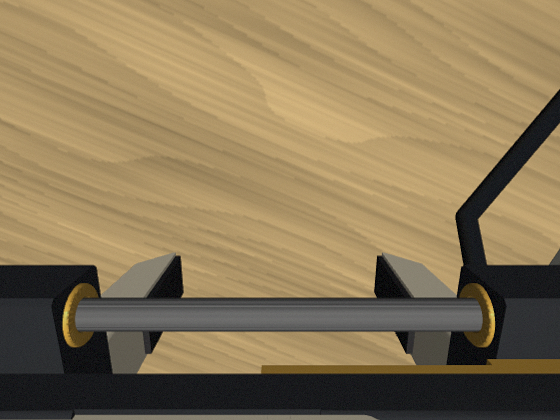

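The scene view shows the grey bit at about (242,200), standing in the block at (243,233). The red look-alike bit is at (214,230), the narrow tube's mouth at (297,165), the wide tube at (162,235) and the red tube at (315,160). In the side view the bit's head is at (320,205) and the narrow tube's mouth at (312,318). I'll zoom in to measure these.

Run:
```python
from h import *
a=cv2.imread('pics/scene1.png')[145:270,190:345]; b=cv2.imread('pics/side1.png')[160:365,280:400]
cv2.imwrite('pics/z1.png',cv2.resize(a,None,fx=4.8,fy=4.8,interpolation=cv2.INTER_CUBIC))
cv2.imwrite('pics/z2.png',cv2.resize(b,None,fx=2.9,fy=2.9,interpolation=cv2.INTER_CUBIC))
cv2.imwrite('pics/z3.png',cv2.resize(cv2.imread('pics/side1.png')[160:260,280:400],None,fx=6,fy=6,interpolation=cv2.INTER_CUBIC))
```

```text
(no output)
```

View pics/z1.png

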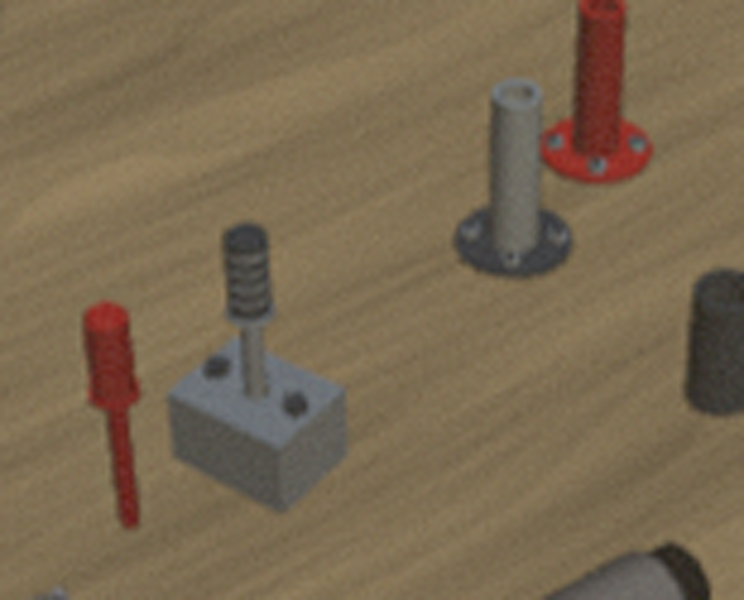

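View pics/z2.png

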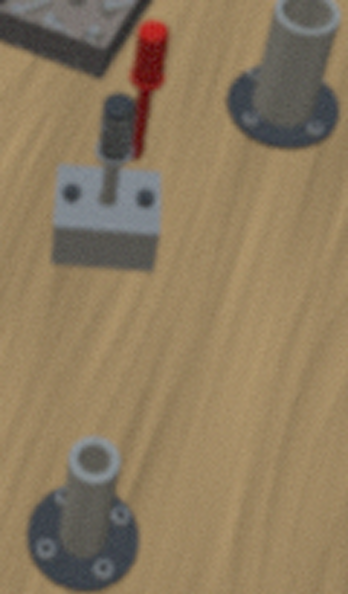

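View pics/z3.png

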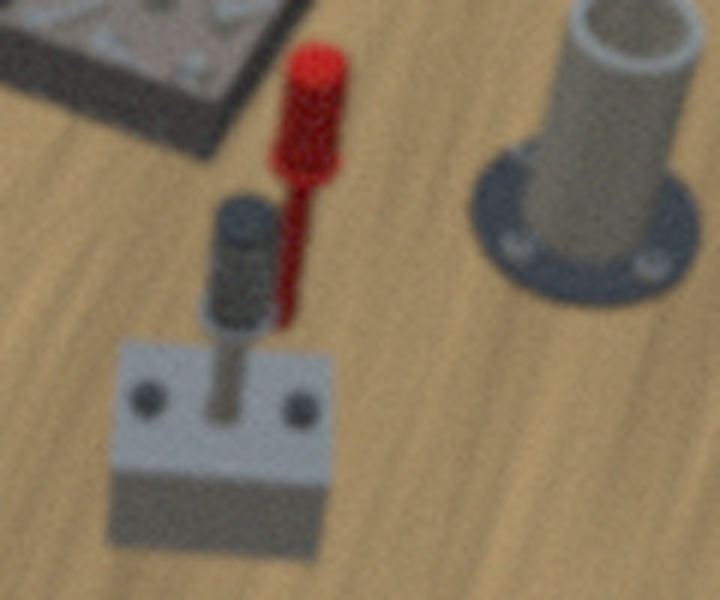

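Run:
```python
from h import *
s=load('scene1');d=load('side1')
Z=lambda p,k,o:((p[0]+.5)/k-.5+o[0],(p[1]+.5)/k-.5+o[1])
z1=lambda *p:Z(p,4.8,(190,145)); z2=lambda *p:Z(p,2.9,(280,160)); z3=lambda *p:Z(p,6,(280,160))
def rep(n,a,b,h):
    p,e=tri(s,a,d,b); print(n,np.round(p,4),round(e,4),'scene',np.round(onz(s,*a,h)[:2],4),'side',np.round(onz(d,*b,h)[:2],4))
rep('head top',z1(246,238),z3(248,219),.16)
rep('shank base',z1(257,393),z3(223,416),.05)
rep('mouth',z1(516,95),z2(95,460),.115)
rep('flange',z1(513,240),z2(83,537),.005)
rep('red top',z1(107,316),z3(317,66),.15)
rep('red bottom',z1(130,520),z3(280,322),.0)
for p in [(122,343),(333,357),(328,485),(110,470)]: print('blk',onz(d,*z3(*p),.05))
for p in [(147,399),(301,410)]: print('scr',onz(d,*z3(*p),.055))
print('wide',onz(d,*z3(637,28),.115))
```

```text
head top [ 0.5686 -0.0294  0.1552] 0.0003 scene [ 0.5739 -0.033 ] side [ 0.5677 -0.025 ]
shank base [ 0.5683 -0.0289  0.0469] 0.0008 scene [ 0.5709 -0.031 ] side [ 0.5681 -0.0261]
mouth [0.5035 0.2136 0.1117] 0.0008 scene [0.5068 0.2101] side [0.5034 0.2155]
flange [0.5034 0.2141 0.0014] 0.0014 scene [0.5064 0.2106] side [0.5036 0.2162]
red top [ 0.5692 -0.1168  0.1466] 0.0008 scene [ 0.5725 -0.1189] side [ 0.5688 -0.113 ]
red bottom [ 0.5687 -0.117   0.0023] 0.0019 scene [ 0.5656 -0.1163] side [ 0.5697 -0.1181]
blk [ 0.61400203 -0.04525097  0.05      ]
blk [ 0.53832702 -0.06772889  0.05      ]
blk [ 0.5231848  -0.01002773  0.05      ]
blk [0.59859118 0.01231023 0.05      ]
scr [ 0.59565272 -0.01963122  0.055     ]
scr [ 0.54152302 -0.03538991  0.055     ]
wide [ 0.46764237 -0.21216394  0.115     ]
```

Request:
send_rows(
  motion=[
    [[-0.27,-0.005,-0.16,-34],[-0.53,-0.009,-0.318,-67],[-0.53,-0.009,-0.318,-67],[-0.53,-0.009,-0.318,-67],[-0.53,-0.009,-0.318,-67],[-0.53,-0.009,-0.318,-67],[-0.53,-0.009,-0.318,-67],[-0.53,-0.009,-0.318,-67]],
  ],
  gripper=0.7,
)

```text
time: 0.95
tool_pos: [0.4406, -0.1595, 0.2576]
tool_rot: [-1.571, 0.001, -1.569]
contact_force: [-0.7, -0.8, -0.3]
opening: 0.0642
```

Request:
send_rows(
  motion=[
    [[-0.175,0,0.129,0],[-0.175,0,0.129,0],[-0.175,0,0.129,0],[-0.175,0,0.129,0],[-0.175,0,0.129,0],[-0.175,0,0.129,0],[-0.175,0,0.129,0],[-0.175,0,0.129,0]],
  ],
)

```text
time: 1.75
tool_pos: [0.5686, 0.0147, 0.2576]
tool_rot: [-1.572, 0.001, -1.57]
contact_force: [-0.4, 0.1, -0.1]
opening: 0.0643
```

Run:
```python
from h import *
c=snap('wrist','wrist2.png')
for n,p in(('head',[.569,-.029,.16]),('headm2',[.571,-.03,.16]),('base',[.569,-.029,.05]),('mouth',[.5035,.2138,.115])): print(n,proj(c,p))
o=sensors.observe();print(o['tool_pos'],o['tool_rot'],o['qvel'])
```

```text
head [279.10726198 286.1653753 ]
headm2 [281.94965384 287.45878546]
base [278.92356721 234.50458053]
mouth [176.73956529 -93.07820602]
[0.56866423 0.01455059 0.25777619] [-1.57136688e+00  7.76403257e-04 -1.57030797e+00] [-0.00358187 -0.00362173 -0.00448141  0.00210425 -0.00117228  0.00233262]
```

View pics/wrist2.png

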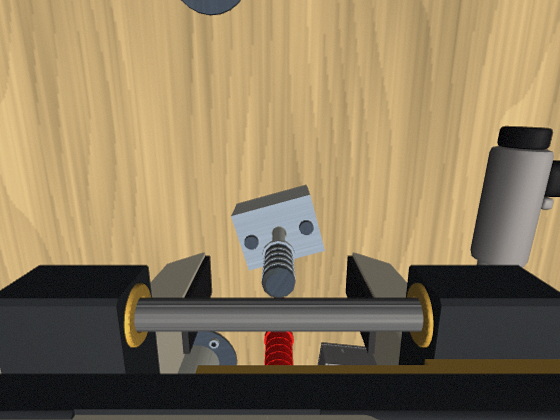

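Run:
```python
from h import *
a=cv2.imread('pics/wrist2.png')[180:305,220:340]
cv2.imwrite('pics/z4.png',cv2.resize(a,None,fx=4.8,fy=4.8,interpolation=cv2.INTER_CUBIC))
```

```text
(no output)
```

View pics/z4.png

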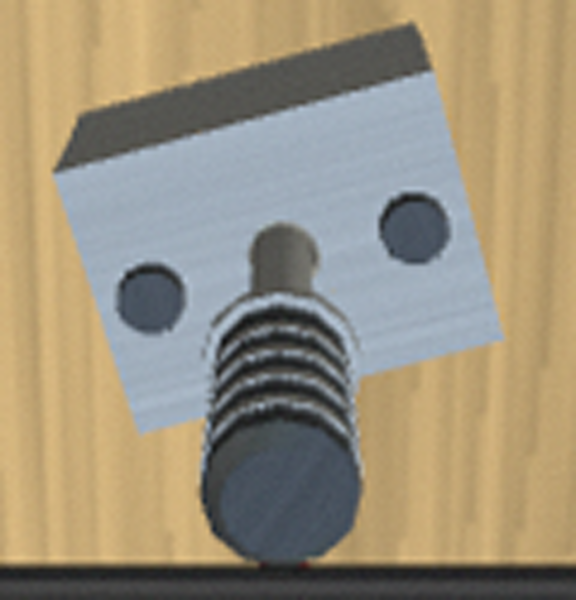

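Wrist view: the bit's head top is centred at about (279,282) and the shank enters the block at (279,233), so the bit is at about (0.569,-0.0275). I'll move over it and go down.

Request:
send_rows(
  motion=[
    [[0.021,0,0,0],[0.042,0,0,0],[0.042,0.02,0,0],[0.042,0.05,0,0],[0.042,0.08,0,0],[0.042,0.1,0,0],[0.042,0.114,0,0],[0.042,0.114,0,0]],
  ],
)

```text
time: 2.6
tool_pos: [0.567, -0.0283, 0.1421]
tool_rot: [-1.575, 0.001, -1.572]
contact_force: [-0.0, -0.0, 0.1]
opening: 0.0647
```

Run:
```python
from h import *
a=snap('side','side3.png')['frame'][160:260,260:380]
b=snap('scene','scene3.png')['frame'][145:270,180:300]
cv2.imwrite('pics/z5.png',np.hstack([cv2.resize(x[:100],(400,400),interpolation=cv2.INTER_CUBIC) for x in(a,b)])[:,:,::-1])
snap('wrist','wrist3.png')
o=sensors.observe();print(o['tool_pos'],o['contact_force'])
```

```text
[ 0.56894246 -0.02809598  0.14487119] [ 0.07357687 -0.14990073 -0.21614238]
```

View pics/z5.png

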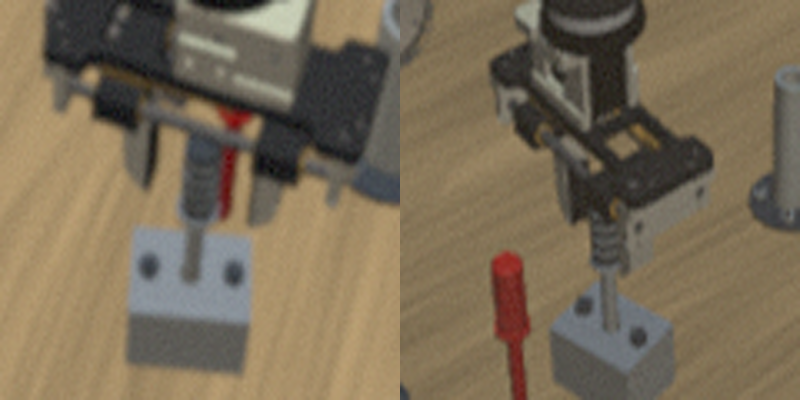

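View pics/wrist3.png

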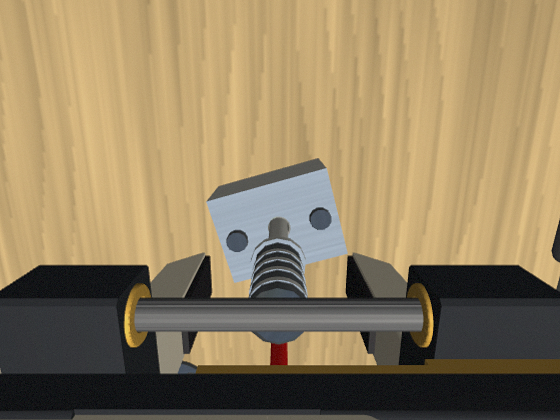

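The head stands centred between the fingers (column 278; the fingers' midpoint is at about 279). Closing.

Request:
send_rows(
  motion=[
    [[0,0,0,0],[0,0,0,0],[0,0,0,0],[0,0,0,0],[0,0,0,0],[0,0,0,0],[0,0,0,0],[0,0,0,0]],
  ],
  gripper=0,
  grip_force=55,
)

```text
time: 3.55
tool_pos: [0.5689, -0.0281, 0.1449]
tool_rot: [-1.57, 0.0, -1.571]
contact_force: [-1.2, 0.6, 1.0]
opening: 0.0229
```

Request:
send_rows(
  motion=[
    [[0,-0.01,0,0],[0,-0.025,0,0],[0,-0.045,0,0],[0,-0.07,0,0],[0,-0.1,0,0],[0,-0.13,0,0],[0,-0.14,0,0],[0,-0.14,0,0]],
  ],
)

```text
time: 4.35
tool_pos: [0.5693, -0.0282, 0.2863]
tool_rot: [-1.567, -0.0, -1.571]
contact_force: [0.2, -0.3, -2.1]
opening: 0.0228
```

Run:
```python
from h import *
a=snap('side','side4.png')['frame'];b=snap('scene','scene4.png')['frame']
z=np.hstack([cv2.resize(a[130:290,240:400],(400,400)),cv2.resize(b[130:290,170:330],(400,400))])
cv2.imwrite('pics/z6.png',z[:,:,::-1])
o=sensors.observe();print(o['tool_pos'],o['tool_rot'],o['contact_force'],o['opening'],o['time'])
```

```text
[ 0.56821421 -0.02804513  0.28351941] [-1.57202699e+00  8.26072753e-04 -1.57127974e+00] [-0.38271841  1.12665408 -1.29801993] 0.023222604598480575 4.45
```

View pics/z6.png

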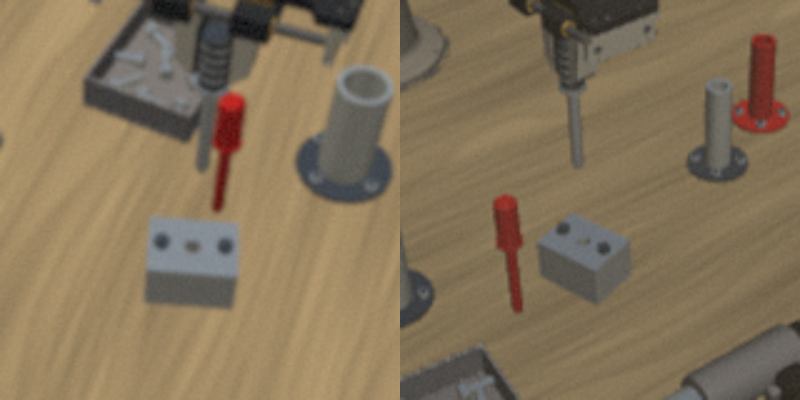

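The bit is out of the block and upright, with its tip at about z 0.15. Carrying it over to the narrow tube.

Request:
send_rows(
  motion=[
    [[-0.04,0,-0.011,0],[-0.08,0,-0.022,0],[-0.12,0,-0.033,0],[-0.16,0,-0.044,0],[-0.2,0,-0.055,0],[-0.23,0,-0.062,0],[-0.2425,0,-0.065,0],[-0.2425,0,-0.065,0]],
  ],
)

```text
time: 5.25
tool_pos: [0.5025, 0.2155, 0.2823]
tool_rot: [-1.575, 0.0, -1.569]
contact_force: [0.3, -0.4, -1.1]
opening: 0.0229
```

Run:
```python
from h import *
a=snap('side','side5.png')['frame'];b=snap('scene','scene5.png')['frame'];snap('wrist','wrist5.png')
z=np.hstack([cv2.resize(a[250:370,260:360],(400,480),interpolation=cv2.INTER_CUBIC),cv2.resize(b[110:230,240:340],(400,480),interpolation=cv2.INTER_CUBIC)])
cv2.imwrite('pics/z7.png',z[:,:,::-1])
o=sensors.observe();print(o['tool_pos'],o['tool_rot'],o['contact_force'],o['opening'],o['time'])
```

```text
[0.50362461 0.21319017 0.28313582] [-1.57302241e+00 -1.40929727e-04 -1.57234907e+00] [ 0.34252441  0.06020527 -1.35935606] 0.023044028358316405 5.4
```

View pics/z7.png

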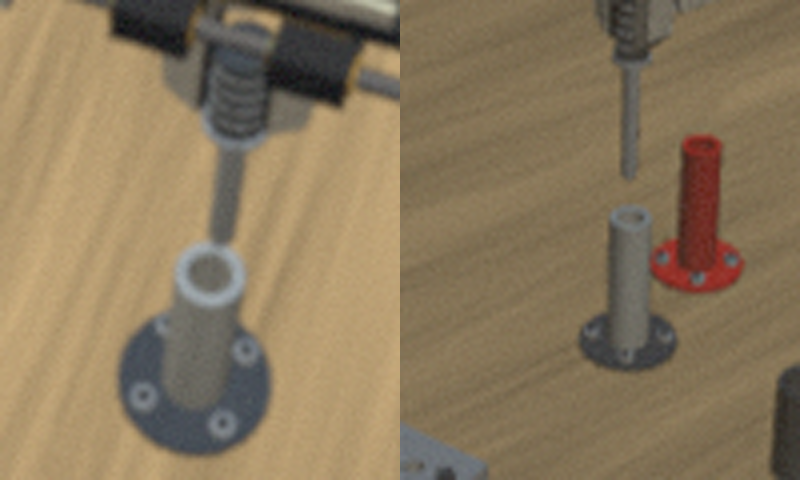

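View pics/wrist5.png

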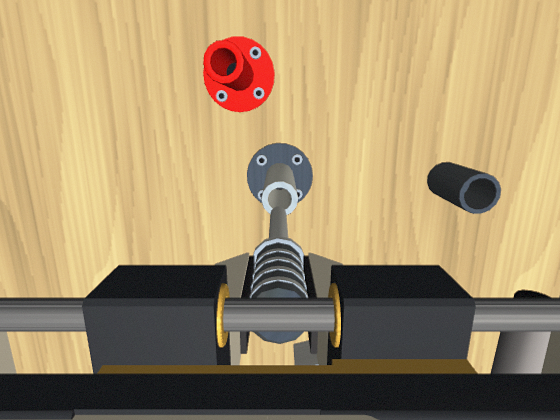

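Run:
```python
from h import *
s=load('scene5');d=load('side5');w=load('wrist5')
A=lambda u,v:(260+(u+.5)/4-.5,250+(v+.5)/4-.5)
B=lambda u,v:(240+(u-400+.5)/4-.5,110+(v+.5)/4-.5)
t=tri(s,B(629,176),d,A(220,240));m=tri(s,B(631,217),d,A(210,276));c=tri(s,B(631,61),d,A(233,131))
print('tip',t,'mouth',m)
print('axis pixels head: collar',c)
# predicted tip->mouth pixel shift if aligned
for n,k in(('scene',s),('side',d),('wrist',w)):
    print(n,proj(k,m[0]),proj(k,m[0]+[0,0,.0345]), 'd/dx',proj(k,m[0]+[.01,0,0.0345])-proj(k,m[0]+[0,0,.0345]),'d/dy',proj(k,m[0]+[0,.01,.0345])-proj(k,m[0]+[0,0,.0345]))
print(A(220,240),B(629,176))
a=w['frame'][140:260,230:330][:,:,::-1]
cv2.imwrite('pics/z8.png',cv2.resize(a,(500,600),interpolation=cv2.INTER_CUBIC))
```

```text
tip (array([0.50134271, 0.21432974, 0.14696453]), np.float64(0.0018348790463122717)) mouth (array([0.50348769, 0.2148362 , 0.11295208]), np.float64(0.0012342304581702249))
axis pixels head: collar (array([0.50144949, 0.21551955, 0.23863142]), np.float64(0.004421887870506367))
scene [297.57607905 163.94030532] [297.79744413 153.83076401] d/dx [2.26260911 1.44370011] d/dy [ 2.64615998 -1.16425315]
side [312.44721496 318.48761999] [313.85059483 309.1124179 ] d/dx [-5.56346357 -1.91199348] d/dy [-1.8348985   4.95996594]
wrist [279.04901976 199.29801243] [279.03964767 209.97680397] d/dx [1.30263767e+01 6.47143145e-03] d/dy [ 6.28050522e-03 -1.26843517e+01]
(314.625, 309.625) (296.875, 153.625)
```

View pics/z8.png

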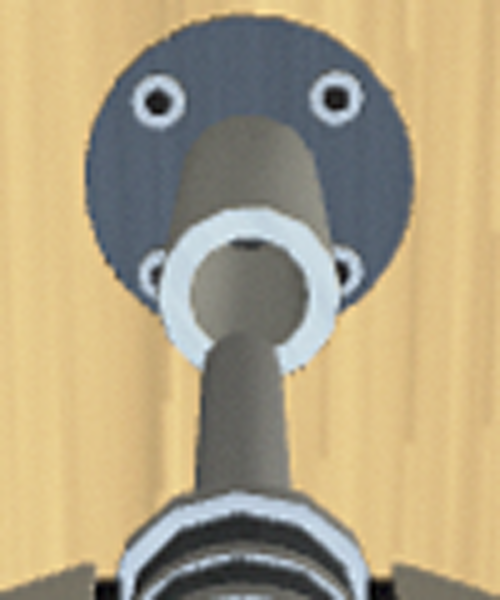

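In the wrist view the tip is at about (278,210) and the mouth at (279.5,198). Both methods put the tip about 1.5 mm too far toward -x and a little too far toward -y. I'll correct that and insert part-way.

Request:
send_rows(
  motion=[
    [[-0.001,0,0.0017,0],[-0.001,0.015,0.0017,0],[-0.001,0.03,0.0017,0],[-0.001,0.045,0.0017,0],[-0.001,0.06,0.0017,0],[-0.001,0.075,0.0017,0],[-0.001,0.075,0.0017,0]],
  ],
)

```text
time: 6.1
tool_pos: [0.5046, 0.2128, 0.2061]
tool_rot: [-1.577, -0.001, -1.574]
contact_force: [-0.3, 0.7, -1.6]
opening: 0.0231
```

Run:
```python
from h import *
a=snap('side','side6.png')['frame'];b=snap('scene','scene6.png')['frame'];c=snap('wrist','wrist6.png')['frame']
z=np.hstack([cv2.resize(x,(266,320),interpolation=cv2.INTER_CUBIC) for x in (a[250:370,260:360],b[110:230,240:340],c[140:260,230:330])])
cv2.imwrite('pics/z9.png',z[:,:,::-1])
o=sensors.observe();print(o['tool_pos'],o['tool_rot'],o['contact_force'],o['opening'],o['time'])
```

```text
[0.50584195 0.21370499 0.20885567] [-1.57192440e+00  9.63699612e-05 -1.57334072e+00] [ 0.18105902  0.74235027 -1.04637713] 0.023164724928534282 6.25
```

View pics/z9.png

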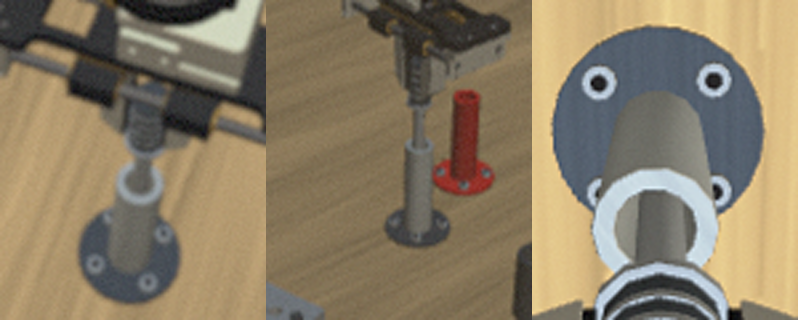

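The tip is inside the tube. The shank is about 1 mm toward +x of the mouth's centre, well inside the 4 mm clearance. Going on down to the plunger.

Request:
send_rows(
  motion=[
    [[0,0.008,-0.001,0],[0,0.016,-0.001,0],[0,0.024,-0.001,0],[0,0.032,-0.001,0],[0,0.038,-0.001,0],[0,0.042,-0.001,0],[0,0.046,-0.001,0],[0,0.046,-0.001,0]],
  ],
)

```text
time: 7.05
tool_pos: [0.5048, 0.2138, 0.1635]
tool_rot: [-1.572, 0.0, -1.573]
contact_force: [-2.1, -0.5, 4.9]
opening: 0.0232
```

Request:
send_rows(
  motion=[
    [[0,0.002,0,0],[0,0.004,0,0],[0,0.006,0,0],[0,0.008,0,0],[0,0.009,0,0],[0,0.01,0,0],[0,0.01,0,0]],
  ],
)

```text
time: 7.75
tool_pos: [0.5049, 0.214, 0.1549]
tool_rot: [-1.57, 0.001, -1.573]
contact_force: [-2.7, -1.1, 9.9]
opening: 0.023
```

Run:
```python
from h import *
a=snap('side','side7.png')['frame'];b=snap('scene','scene7.png')['frame'];c=snap('wrist','wrist7.png')['frame']
z=np.hstack([cv2.resize(x,(266,320),interpolation=cv2.INTER_CUBIC) for x in (a[270:342,280:340],b[120:192,265:325],c[160:280,230:330])])
cv2.imwrite('pics/z10.png',z[:,:,::-1])
o=sensors.observe();print(o['tool_pos'],o['tool_rot'],o['contact_force'],o['opening'],o['time'])
```

```text
[0.5048713  0.21396752 0.15493006] [-1.57034710e+00  6.18159153e-04 -1.57303121e+00] [-3.28908515 -0.47661777  9.66891813] 0.022780058904174373 7.9
```

View pics/z10.png

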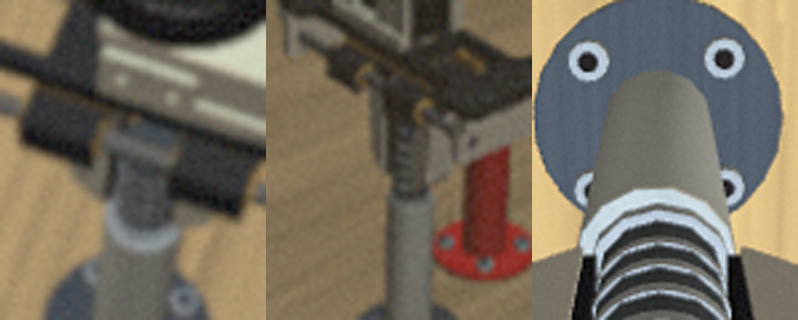

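The collar is nearly on the rim (10 N, the plunger's resistance only). I'll press further until the force rises.

Request:
send_rows(
  motion=[
    [[0,0.001,0,0],[0,0.002,0,0],[0,0.003,0,0],[0,0.003,0,0]],
  ],
)

```text
time: 8.3
tool_pos: [0.5048, 0.214, 0.1548]
tool_rot: [-1.569, 0.001, -1.573]
contact_force: [-8.1, -2.9, 21.7]
opening: 0.0233
```

Request:
send_rows(
  motion=[
    [[0,0.003,0,0],[0,0.005,0,0],[0,0.006,0,0],[0,0.006,0,0]],
  ],
)

```text
time: 8.7
tool_pos: [0.5048, 0.2141, 0.1546]
tool_rot: [-1.565, 0.001, -1.572]
contact_force: [-15.6, -5.6, 43.6]
opening: 0.0228
```

Run:
```python
from h import *
a=snap('side','side8.png')['frame'];b=snap('scene','scene8.png')['frame'];c=snap('wrist','wrist8.png')['frame']
z=np.hstack([cv2.resize(x,(266,320),interpolation=cv2.INTER_CUBIC) for x in (a[270:342,280:340],b[120:192,265:325],c[160:280,230:330])])
cv2.imwrite('pics/z11.png',z[:,:,::-1])
o=sensors.observe();print(o['tool_pos'],o['tool_rot'],o['contact_force'],o['opening'],o['time'])
```

```text
[0.50477029 0.21404591 0.15466573] [-1.56502814e+00  1.39503193e-03 -1.57212453e+00] [-15.40179053  -5.44855744  43.32733059] 0.023029114032296166 8.85
```

View pics/z11.png

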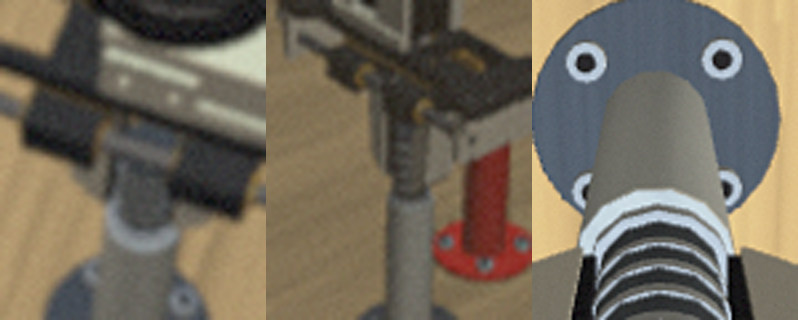

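Seated: with the force up from 10 to 43 N the tool no longer moves, at z 0.1546 where about 0.155 was expected. I'll ease off, then open.

Request:
send_rows(
  motion=[
    [[0,0.0,0,0],[0,0.0,0,0],[0,0.0,0,0]],
  ],
)

```text
time: 9.15
tool_pos: [0.5051, 0.2142, 0.1549]
tool_rot: [-1.564, 0.002, -1.572]
contact_force: [-1.2, -0.6, 6.2]
opening: 0.0232
```

Request:
send_rows(
  motion=[
    [[0,0.0,0,0],[0,0.0,0,0],[0,0.0,0,0],[0,0,0,0],[0,0,0,0],[0,0,0,0]],
  ],
  gripper=0.6,
)

```text
time: 9.75
tool_pos: [0.5051, 0.2142, 0.1548]
tool_rot: [-1.564, 0.002, -1.572]
contact_force: [0.9, -0.5, -0.2]
opening: 0.055
```

Run:
```python
from h import *
c=snap('wrist','wrist9.png')
```

```text
(no output)
```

View pics/wrist9.png

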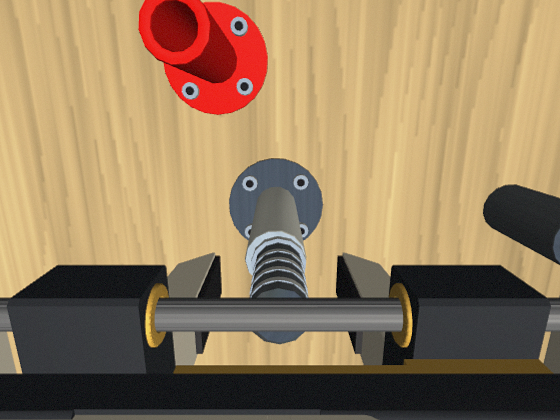

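The fingers are clear on both sides of the head (columns 220 and 340; the head spans about 250–308). Moving up and then away.

Request:
send_rows(
  motion=[
    [[0,-0.01,0,0],[0,-0.025,0,0],[0,-0.05,0,0],[0,-0.08,0,0],[0,-0.11,0,0],[0,-0.13,0,0],[0,-0.13,0,0]],
  ],
)

```text
time: 10.5
tool_pos: [0.5054, 0.2143, 0.2888]
tool_rot: [-1.557, 0.004, -1.572]
contact_force: [-0.5, -0.4, 0.3]
opening: 0.0553
```

Request:
send_rows(
  motion=[
    [[0.04,0,0,0],[0.08,0,0,0],[0.12,0,0,0],[0.16,0,0,0],[0.16,0,0,0],[0.16,0,0,0],[0.16,0,0,0]],
  ],
)

```text
time: 11.2
tool_pos: [0.505, 0.0552, 0.2879]
tool_rot: [-1.558, 0.004, -1.571]
contact_force: [0.6, 0.2, -0.0]
opening: 0.0548
```

Run:
```python
from h import *
a=snap('side','side10.png')['frame'];b=snap('scene','scene10.png')['frame']
z=np.hstack([cv2.resize(x,(400,480),interpolation=cv2.INTER_CUBIC) for x in (a[265:361,270:350],b[110:206,260:340])])
cv2.imwrite('pics/z12.png',z[:,:,::-1])
s=load('scene10');d=load('side10')
for h in(.115,.119,.17): print(h,proj(s,[.5035,.2145,h-.003]),proj(d,[.5035,.2145,h-.003]))
o=sensors.observe();print(o['tool_pos'],o['contact_force'],o['time'])
```

```text
0.115 [297.48490656 164.25650003] [312.46267023 318.57312411]
0.119 [297.51004609 163.10145185] [312.62058362 317.51890279]
0.17 [297.83872215 148.00026987] [314.74342687 303.34691531]
[0.50509704 0.05552507 0.28797722] [ 0.14876632 -0.81824336 -0.38248404] 11.3
```

View pics/z12.png

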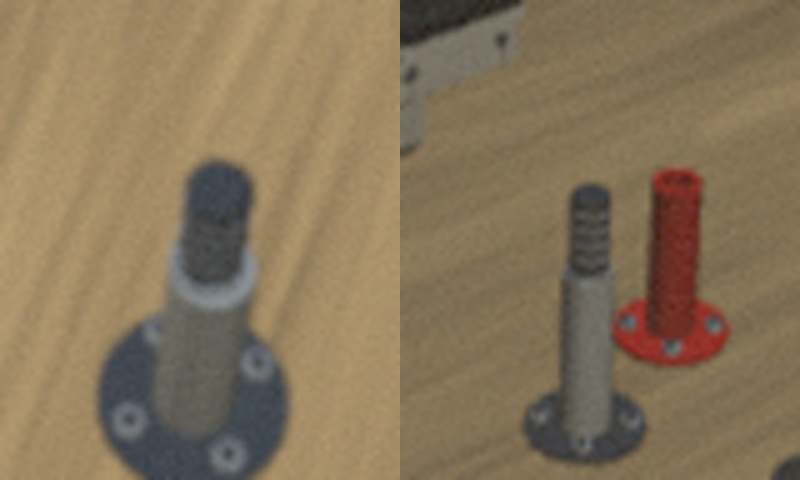

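View pics/scene10.png

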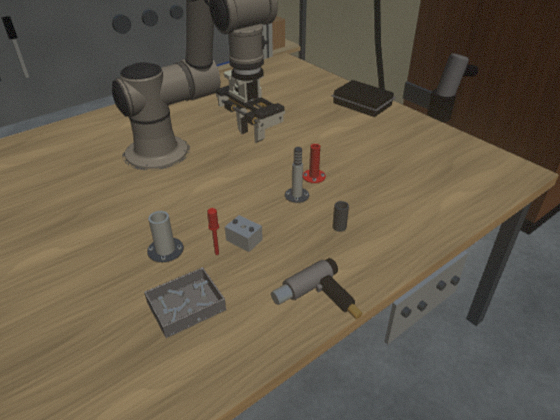

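The head top measures (298,148) in the scene view and (313.6,302.4) in the side view. For a seated bit I predicted (297.8,148.0) and (314.7,303.3), so it is seated. The collar lies on the rim and the bystanders are where they were.

```bash
python3 -c "
from h import *
print(hand_in())"
```

```text
the job is handed in; nothing more can be done
None
```

The bit is in the narrow tube with its collar on the rim. I released it, withdrew the gripper and handed the job in at about 11.3 s of the 40 s.

- **Pressing home:** The plunger resisted with about 10 N. The force then rose to 43 N at the wrist (limit 120 N) with no further travel, and the tool stopped at z 0.1546 m, where I expected about 0.155 m.
- **Final pictures:** The head top is within about 1.5 pixels of where a fully seated bit should appear, in both the scene and side views. The collar lies flat on the rim. By eye, the socket, tray, nutrunner, wide tube and red look-alikes stand where they did.
- **What disagreed:** Points found from the scene and side cameras came out about 2–5 mm too low. The wrist camera put the bit's head about 3 mm away from where those two cameras did. I compared the tip with the tube mouth in all three views, moved the bit about 1.5 mm sideways and then inserted it.
- **Not checked:** The plunger's position can't be read directly, so I judged it from the collar being on the rim.

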